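Clamp the forceps and hold them at the working gap for probing

ROBOT

A 6-joint arm with a two-finger parallel gripper is mounted at the origin on the work surface. World frame = base frame: x ahead of the robot, y to its left, z up, the work surface at z = 0. Lengths are in mm, angles in rad, forces in N, time in s.
With the tool pointing down it reaches from about 350 to 875 mm from the base axis. Payload 4.2 kg.
Tool frame: the origin (TCP) lies midway between the tips of the shut fingers; the grasp point (between the pads) lies 19 mm behind it; x points along the fingers, y is the direction in which the jaws open and shut, and the axes are right-handed (so a half turn about x gives the same grasp; the last joint's range is limited). The gripper opens to 85 mm and grips with 20 to 120 N. Pads are 22 mm wide; open, the fingers measure 114 mm over their backs; the gripper's body (76 mm by 85 mm) begins 54 mm behind the grasp point. The pads swing forward as they close: fully open they stand 13 mm farther back than shut.
Start: joints at [-0.946, 0.385, 0.008, 0, -1.194, -0.259], TCP at [223.574, -583.621, 231.312] pointing down, gripper open.
Joint ranges: [-3.14, 3.14], [-1.21, 2.06], [-1.07, 1.41], [-3.16, 2.05], [-2.99, -0.16], [-3.1, 3.1]. Speed limits (rad/s): [2.79, 2.79, 3.14, 3.14, 3.14, 3.14].

INTERFACE

Orientations are given as a unit quaternion [x, y, z, w].
In Python, from bench import readout, imaging, arm gives the robot as it stands.
- The arm moves only by the tool arm_command, never from a script. Its argument "increments" is a list of rows, each a list of 3 entries, a list of its own where there are three numbers: the turn, a rotation vector about the world's x, y, z in degrees, then the shift along the world's x, y, z in mm, then the closure, from 0 (fully open) to 1 (shut). In form: [[[ax, ay, az], [tx, ty, tz], fingers], ...]. A call has exactly 5 rows; each row is the pose to reach, as a shift and turn from the pose measured when the call began; what a row does not reach only later rows make up. A row lasts 1/10 s, in which the tool goes at most 50 mm and 8.59 degrees, less where a joint would pass 70% of its speed; a pose out of reach is approached as far as the arm can. A call with a gripper value outside its range is refused whole. The fingers move at their own pace and stop on an object; the grip force is fixed at half the most. Time passes only in rows, so rows that repeat a pose let the fingers close, or fill a call up. It gives the time, the measured TCP pose, the force and the opening at its end, in the units of the state.
- readout.read_state(): the state, without advancing time (a new reading comes with each control period).
- imaging.get_image(name): name is "side" or "top" or "wrist"; returns (picture, depth): 480x640x3 uint8, blue, green, red; 480x640 float32, mm along the optical axis (not along the pixel's ray), 0 where there is no reading.
- imaging.camera_info(name): a dict with "vfov" (degrees; the focal length in pixels is half the picture's height over the tangent of half this angle, whatever the lens; pixels are square), "cx", "cy" (the principal point, pixels), "eye" and "rotation" of the camera in the world; the wrist camera has in their place "T_tool_cam" (4x4, takes a point from camera to tool coordinates, whose origin is the TCP and whose axes are the tool frame's). Camera axes: x right, y down, z forward; pixel columns grow to the right and rows downward; lengths in mm; the calibration is good to about 2 mm. The wrist camera is an equidistant fisheye: a pixel r from the principal point sees the ray r / f radians off the axis. A picture is of the moment at which its call begins: read the wrist's pose just before it. camera_info takes no time and is no camera call.
- arm.job_done(): hands the job in, once; it reports no verdict.
The state is a dict: "clock": time; "joints": joint angles; "joint_vel": joint speeds; "joint_efforts": joint torques, N m; "position": TCP position; "ee_rot": TCP orientation; "contact_force": force on the tool from outside, world axes, zero at the start; "wrist_torque": the same for the moment, N m; "gripper_width": finger opening in mm.
Only numpy, scipy, OpenCV 4.12 (cv2) and the standard library are available. Lean on these libraries where they do the work, as an engineer would, in place of code of your own. Each camera call takes 0.05 s, during which the arm holds its last target. There are 200 camera calls.

TASK

The long forceps lie in the inspection vise: turn its crank clockwise, up and over, as far as it goes, so that the jaw clamps their heel tight. Then squeeze the two sprung blades together (the ribbed patches are made for it) until each tip stands over its engraved line on the setting plate, never closing them well past the lines, and keep them there: finish still squeezing, tips steady on the lines, because they are about to be probed. Leave the other things on the granite where they are.

Things in the scene. Friction and masses are not known exactly. Their poses are not given: they have to be found in the camera images.
- fixture: the fixture fixed to the granite: grey base plate (x -52..248, y -65..65 mm, 12 mm thick) with a grey vise (x -34..34, y -59..83, 82 mm tall) and a black setting plate (x 178..242, y -45..45, top at z 62). Origin on the granite below the heel's middle; x runs along the forceps from heel to tips, y from the fixed jaw (face at y -4) towards the crank, z up
- jaw: the vise's moving jaw, steel-faced, 68 mm wide (x), 34 mm tall; slides towards the fixed jaw by 8 mm per turn of the crank (at most 4 mm)
- crank (a joint): crank angle, rad: 0 fully open, 3.14 at the end stop, where the heel is clamped tight (the jaw meets the heel at about 2.8). Grows clockwise seen by one who faces the crank end. The arm points to fixture +x, 0.17 rad below level, at 0, and goes up and over to -x. Friction keeps it where it is left; turning takes about 3 N at the handle
- crank_axis (a point): a fixed point on the screw's axis, which lies along fixture y, 64 mm above the granite and 90 mm out along y from the fixture's origin. The handle circles this axis at a radius of 45 mm: at crank angle a it is at fixture x = 45 cos(a - 0.17), z = 64 + 45 sin(a - 0.17) mm
- crank_handle (a point): middle of the crank's bright metal handle, a free-spinning round grip 19 mm thick and 44 mm long, lying along fixture y and pointing away from the vise; about 133 mm out along fixture y (4 mm less when clamped, as screw and crank go in with the jaw). The crank arm's outer face is 25 mm from this point, towards the vise
- forceps: the loose steel forceps, 245 mm long, lying flat: heel block 64 x 8 x 12 mm (length, thickness, height) between the jaws on a parallel bar, front ends on the setting plate. Origin under the heel's middle, 62 mm above the granite, x towards the tips, z up. Two sprung blades 12 mm tall and 3 mm thick spread from the front end of the heel
- grip (a point): point midway between the blades' ribbed finger patches, half-way up the blades (68 mm above the granite), 127 mm from the heel's middle, 95 mm from where the blades pivot. At rest the blades measure 30 mm over their outer faces here, with the tips on the lines about 19 mm. Squeezed across (along y) with about 4 to 5 N each side. Free space below down to the base plate
- blade_left (a joint): closing angle of the blade on the +y side, rad: 0 at rest, about 0.055 when its tip stands over its line, 0.096 when the tips meet. Spring 8 N m/rad about a pivot 32 mm ahead of the heel's middle; the tip is 181 mm from the pivot
- blade_right (a joint): the same for the blade on the -y side
- tip_left (a point): end of the left (+y) blade, middle of its 2.4 x 5 mm point, 6 mm above the setting plate; 36 mm from the other tip at rest
- tip_right (a point): end of the right (-y) blade, likewise
- line_left (a point): middle of the engraved line for the left tip, on the setting plate's top: a bright line on black, 1.8 mm wide, 60 mm long, along fixture x, at y +8 mm. The two lines are 16 mm apart
- line_right (a point): middle of the engraved line for the right tip, at fixture y -8 mm
- bored_block: bystander: bright machined block with a big bore, standing on a dark riser 75 x 75 mm, 130 mm tall in all; origin under its middle
- reference_sphere: bystander: white reference ball on a dark stem with a round 64 mm foot, 107 mm tall; origin under its middle
- pendant: bystander: black joystick box 90 x 170 mm, 98 mm tall with its stick; origin under its middle

How it is judged:
By the outcome, as a careful person would: the job done as asked, in the order asked, and still so for the second after the job is handed in, while the arm keeps its last pose, push and grip.
It also fails if it takes over 54 s, if anything falls off the work surface, if the arm or the gripper's body presses on something with over 40 N, if the wrist force passes 120 N, or if a joint passes its speed limit or range.

## Working session

There is one attempt and no reset: what is moved stays moved. The work goes in short steps, Python scripts to look and compute and a tool call to move; the robot and the scene stay as the last step left them, time stands still between calls to the robot, and variables do not carry over. Pictures are saved under pics/ and viewed, about 8 in all and at most 12, crops included, and the job is handed in when it is done.

Besides the shell and the picture viewer there is one more tool, called after "Call:" by a JSON object that holds its "method" and its "body", one argument or row to a line. arm_command: Moves the arm, as the interface text tells. Its arguments: {"type":"object","properties":{"increments":{"type":"array","items":{"type":"array"}}},"required":["increments"]}

```bash
ls; mkdir -p pics; python3 - <<'E'
from bench import readout, imaging
import cv2, numpy as np
s=readout.read_state(); print(s)
for n in ("side","top","wrist"):
    print(n, imaging.camera_info(n))
for n in ("side","top"):
    p,d=imaging.get_image(n); cv2.imwrite(f"pics/{n}0.png",p); np.save(f"pics/{n}0.npy",d)
E
```

```text
pics
{'clock': 0.0, 'joints': array([-9.46422938e-01,  3.85552123e-01,  6.59968715e-03, -4.90460123e-04,
       -1.19401308e+00, -2.58590272e-01]), 'joint_vel': array([-2.31268510e-03,  1.24152996e-03,  1.10180340e-03, -1.68143211e-03,
       -7.59814461e-04, -6.41031830e-06]), 'joint_efforts': array([-2.72786474e-04, -3.92285585e+01,  1.88405585e+01,  4.18615177e+00,
       -4.57133632e-03,  4.70173276e-06]), 'position': array([ 223.34220879, -583.0906088 ,  230.21531049]), 'ee_rot': array([-0.12777886,  0.69550677,  0.12930337,  0.69514282]), 'contact_force': array([-0.24764679,  0.38477308, -0.17750334]), 'wrist_torque': array([ 0.00808881, -0.02836387, -0.03337682]), 'gripper_width': 85.45810981107132}
side {'vfov': 43.97865210883329, 'cx': 319.71758013940854, 'cy': 240.5950566306746, 'eye': array([-89.86593686, 775.7858956 , 937.60996205]), 'rotation': array([-0.29904449,  0.85930129, -0.3951635 ,  0.12656814])}
top {'vfov': 48.22473604776745, 'cx': 318.29355558369633, 'cy': 236.5223119346916, 'eye': array([ 233.3159904 ,    3.80489626, 1401.21406432]), 'rotation': array([-0.65796367,  0.74438531, -0.08389238,  0.07704798])}
wrist {'vfov': 65.70646984690485, 'cx': 315.4242485205949, 'cy': 230.1439051197625, 'T_tool_cam': array([[-7.19860064e-04, -2.61698253e-01,  9.65149473e-01,
        -1.42855465e+02],
       [ 9.99999313e-01, -1.08165680e-03,  4.52563967e-04,
         3.86001136e-01],
       [ 9.25525289e-04,  9.65149136e-01,  2.61698852e-01,
        -6.65640528e+01],
       [ 0.00000000e+00,  0.00000000e+00,  0.00000000e+00,
         1.00000000e+00]])}
```

View pics/top0.png

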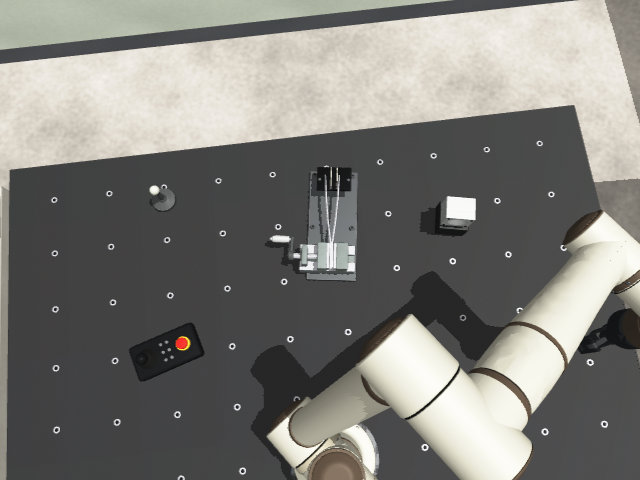

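View pics/side0.png

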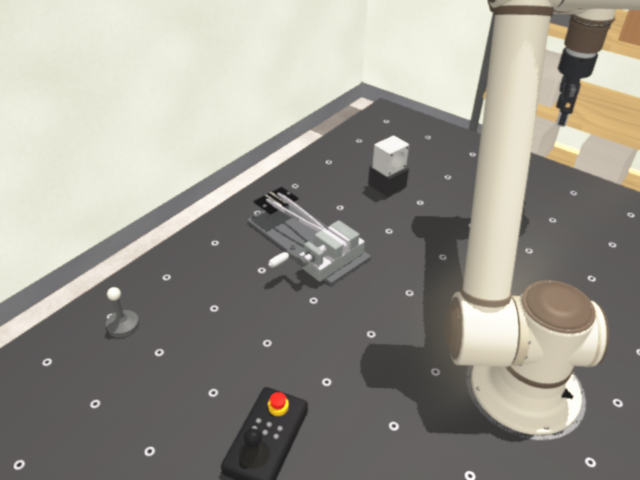

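The top view shows the fixture, with vise at (328,258), setting plate at (334,180) and crank handle at (280,240). In the side view the handle is at (279,260).

```bash
cat > h.py <<'E'
from bench import readout, imaging
import cv2, numpy as np
from scipy.spatial.transform import Rotation as R
def cam(n, s=None):
    """origin, rotation matrix cam->world, f, cx, cy"""
    c=imaging.camera_info(n); f=240/np.tan(np.radians(c["vfov"]/2))
    if n!="wrist": return c["eye"],R.from_quat(c["rotation"]).as_matrix(),f,c["cx"],c["cy"]
    T=c["T_tool_cam"]; Q=R.from_quat(s["ee_rot"]).as_matrix()
    return s["position"]+Q@T[:3,3], Q@T[:3,:3], f,c["cx"],c["cy"]
def ray(C,n,u,v):
    o,Q,f,cx,cy=C; a=np.array([u-cx,v-cy],float)
    if n=="wrist":
        r=np.hypot(*a); t=r/f; d=np.array([*(a/max(r,1e-9)*np.sin(t)),np.cos(t)])
    else: d=np.array([*(a/f),1.])
    d=Q@d; return o,d/np.linalg.norm(d)
def onz(C,n,u,v,z):
    o,d=ray(C,n,u,v); return o+d*(z-o[2])/d[2]
def proj(C,n,P):
    o,Q,f,cx,cy=C; p=Q.T@(np.asarray(P,float)-o)
    if n=="wrist":
        r=np.hypot(p[0],p[1]); t=np.arctan2(r,p[2]); return np.array([cx,cy])+f*t*p[:2]/max(r,1e-9)
    return np.array([cx,cy])+f*p[:2]/p[2]
def tri(rays):
    A=np.zeros((3,3)); b=np.zeros(3)
    for o,d in rays:
        M=np.eye(3)-np.outer(d,d); A+=M; b+=M@o
    x=np.linalg.solve(A,b); return x,[np.linalg.norm((np.eye(3)-np.outer(d,d))@(x-o)) for o,d in rays]
E
python3 - <<'E'
from h import *
T=cam("top");S=cam("side")
p=cv2.imread("pics/top0.png"); q=cv2.imread("pics/side0.png")
d=np.load("pics/top0.npy");ds=np.load("pics/side0.npy")
# black setting plate and base
g=cv2.cvtColor(p,cv2.COLOR_BGR2GRAY)
def blob(img,box,th):
    x0,y0,x1,y1=box; g=cv2.cvtColor(img,cv2.COLOR_BGR2GRAY)[y0:y1,x0:x1]
    n,l,st,c=cv2.connectedComponentsWithStats((g>th).astype(np.uint8))
    i=1+np.argmax(st[1:,4]); return c[i]+[x0,y0],st[i]
ht,a=blob(p,(266,232,292,248),140); hs,b=blob(q,(265,250,291,270),140)
print("handle px",ht,a,hs,b); print(tri([ray(T,"top",*ht),ray(S,"side",*hs)]))
print("depth pt", d[int(ht[1]),int(ht[0])])
x0,y0,x1,y1=260,155,370,290
m=(g[y0:y1,x0:x1]<25).astype(np.uint8)
n,l,st,c=cv2.connectedComponentsWithStats(m)
for i in range(1,n):
    if st[i,4]>150: print(st[i],c[i]+[x0,y0], cv2.minAreaRect(np.argwhere(l==i)[:,::-1].astype(np.float32)))
for nm,(u,v) in dict(bl=(307,279),br=(356,280),tr=(357,173),tl=(310,172)).items(): print(nm,onz(T,"top",u,v,12))
big=cv2.resize(p[150:300,255:375],None,fx=5,fy=4.0*5/4,interpolation=cv2.INTER_CUBIC)
s2=cv2.resize(q[175:295,240:390],None,fx=4,fy=4,interpolation=cv2.INTER_CUBIC)
big=cv2.resize(big,(480,600)); cv2.imwrite("pics/crop.png",big)
E
```

```text
handle px [279.93965517 238.32758621] [  4   3  21   7 116] [278.03846154 258.90659341] [  3   2  21  15 182]
(array([552.14200799,  70.26263179,  56.84504799]), [np.float64(0.7917808941441901), np.float64(0.791780894144158)])
depth pt 1371.8339
[ 57  12  13  24 198] [322.75252525 177.13636364] ((62.78218078613281, 23.678218841552734), (12.238958358764648, 22.48784065246582), 5.710593223571777)
bl [444.95004717  13.48245666  12.        ]
br [ 426.61418157 -113.13207661   12.        ]
tr [ 718.28233526 -156.55068488   12.        ]
tl [737.06605196 -29.36713421  12.        ]
```

View pics/crop.png

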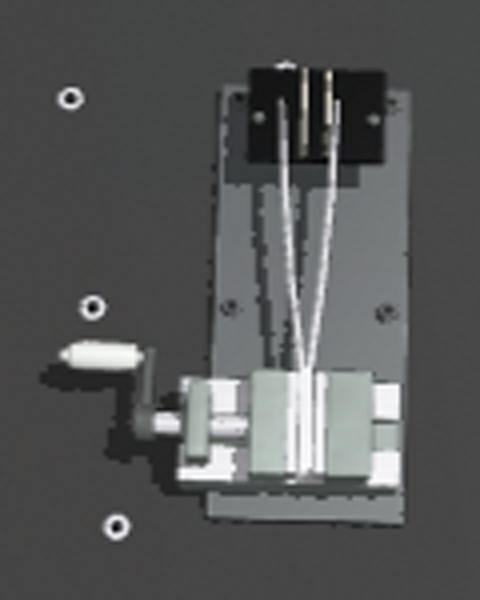

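Crop: the lines are at about (304,110) and (328,100). The forceps are slightly skewed, with tips at (281,100) and (337,100). The fixture yaw is about -8.4°, with its origin near (485,-57). The predicted handle position agrees with the triangulated one to about 4 mm. Next I'll work out the wrist orientations.

```bash
python3 - <<'E'
from h import *
s=readout.read_state(); Q=R.from_quat(s["ee_rot"])
print(Q.as_matrix().round(3))
yaw=np.radians(-8.4); X=np.array([np.cos(yaw),np.sin(yaw),0]);Y=np.array([-X[1],X[0],0]);D=np.array([0,0,-1.])
def ori(z): return R.from_matrix(np.c_[D,np.cross(z,D),z])
for n,z in dict(crank_out=-Y,crank_in=Y,sq_tips=-X,sq_heel=X).items():
    print(n,np.degrees((ori(z)*Q.inv()).as_rotvec()).round(1))
o=np.array([484.8,-57.1,0])
for n,p in dict(handle=(44.4,133,56),grip=(127,0,68)).items(): print(n,(o+X*p[0]+Y*p[1]).round(1))
E
```

```text
[[-0.001 -0.358  0.934]
 [ 0.002  0.934  0.358]
 [-1.     0.002 -0.   ]]
crank_out [-1.000e-01  1.000e-01 -1.193e+02]
crank_in [-0.1 -0.1 60.7]
sq_tips [ 0.000e+00 -1.000e-01  1.507e+02]
sq_heel [ -0.1  -0.  -29.3]
handle [548.2  68.    0. ]
grip [610.4 -75.7   0. ]
```

Call:
{"method": "arm_command", "body": {
  "increments": [
    [[0, 0, 6], [20, 37, 5], 0],
    [[0, 0, 12], [43, 80, 10], 0],
    [[0, 0, 18], [66, 123, 15], 0],
    [[0, 0, 25], [90, 167, 20], 0],
    [[0, 0, 32], [113, 211, 20], 0]
  ]
}}

```text
clock: 0.6
position: [337.0, -370.6, 250.7]
ee_rot: [-0.316, 0.632, 0.317, 0.632]
contact_force: [1.0, -0.6, -0.4]
gripper_width: 85.4
```

Call:
{"method": "arm_command", "body": {
  "increments": [
    [[0, 0, 6], [23, 42, 0], 0],
    [[0, 0, 12], [46, 84, 0], 0],
    [[0, 0, 18], [69, 126, 0], 0],
    [[0, 0, 24], [92, 168, 0], 0],
    [[0, 0, 29], [115, 210, 0], 0]
  ]
}}

```text
clock: 1.1
position: [452.3, -158.7, 250.6]
ee_rot: [-0.466, 0.532, 0.466, 0.532]
contact_force: [0.2, -0.2, -0.7]
gripper_width: 85.4
```

Call:
{"method": "arm_command", "body": {
  "increments": [
    [[0, 0, 0], [23, 42, 0], 0],
    [[0, 0, 0], [46, 84, 0], 0],
    [[0, 0, 0], [69, 126, 0], 0],
    [[0, 0, 0], [92, 165, 0], 0],
    [[0, 0, 0], [105, 190, 0], 0]
  ]
}}

```text
clock: 1.6
position: [558.3, 34.1, 249.9]
ee_rot: [-0.466, 0.532, 0.467, 0.531]
contact_force: [0.2, -0.1, 0.1]
gripper_width: 85.3
```

```bash
python3 - <<'E'
from h import *
import pickle
s=readout.read_state(); p,d=imaging.get_image("wrist"); cv2.imwrite("pics/w1.png",p); pickle.dump(s,open("pics/w1.pkl","wb"))
print(s["clock"],s["position"],s["joints"],R.from_quat(s["ee_rot"]).as_matrix().round(3)); 
E
```

```text
1.6 [558.32490126  34.11520452 249.91594897] [ 3.50329259e-01  2.61095377e-01 -1.24439177e-01 -8.03978852e-04
 -1.18691636e+00 -4.79803002e-01] [[-0.002 -0.992  0.129]
 [ 0.     0.129  0.992]
 [-1.     0.002 -0.   ]]
```

View pics/w1.png

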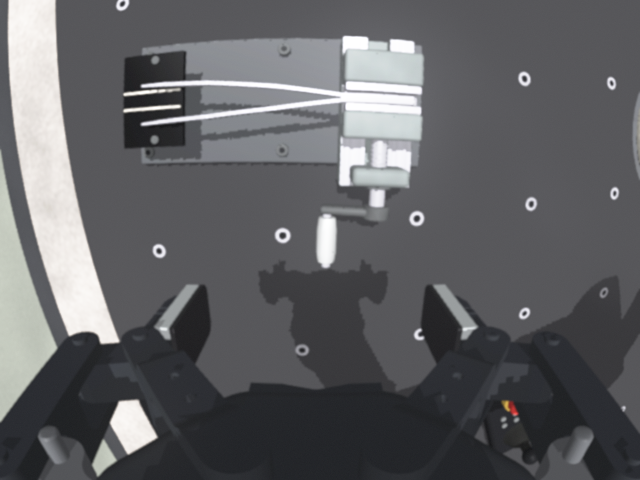

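Wrist view: the handle runs from (326,215) to (326,267), the lines are at rows ~92 and ~107 (columns 125–180), and the vise is at (380,95).

```bash
python3 - <<'E'
from h import *
import pickle
s=pickle.load(open("pics/w1.pkl","rb")); W=cam("wrist",s); p=cv2.imread("pics/w1.png"); g=cv2.cvtColor(p,cv2.COLOR_BGR2GRAY)
T=cam("top");S=cam("side")
x0,y0,x1,y1=312,210,342,275
n,l,st,c=cv2.connectedComponentsWithStats((g[y0:y1,x0:x1]>140).astype(np.uint8)); i=1+np.argmax(st[1:,4])
hw=c[i]+[x0,y0]; print("handle",hw,st[i]+[x0,y0,0,0,0])
print("z56",onz(W,"wrist",*hw,58))
print(tri([ray(W,"wrist",*hw),ray(T,"top",279.94,238.33),ray(S,"side",278.04,258.9)]), tri([ray(W,"wrist",*hw),ray(T,"top",279.94,238.33)]))
top=onz(W,"wrist",326,216,57);bot=onz(W,"wrist",325.5,267,57);print(top,bot,np.linalg.norm(top-bot))
# lines: bright pixels inside black plate
for u in (130,150,165,178):
    col=g[80:130,u]; print(u,[(80+k,int(col[k])) for k in range(50) if col[k]>70])
for nm,(u,v) in dict(A=(142,48),B=(142,163),C=(422,45)).items(): print(nm,onz(W,"wrist",u,v,12))
for nm,(u,v) in dict(p1=(124,57),p2=(185,52),p3=(186,146),p4=(125,148)).items(): print(nm,onz(W,"wrist",u,v,62))
E
```

```text
handle [325.96953782 239.90546218] [316 214  21  54 952]
z56 [551.95526417  69.82809381  58.        ]
(array([552.06989702,  70.23690872,  56.88034607]), [np.float64(0.1263613753881973), np.float64(0.7318632462102426), np.float64(0.857993844548715)]) (array([551.74979469,  70.08423307,  56.44765042]), [np.float64(0.296915950427263), np.float64(0.29691595042722385)])
[549.08601355  47.16330866  57.        ] [555.7434402  97.2221222  57.       ] 50.499565767563965
130 [(91, 100), (92, 201), (93, 249), (94, 240), (95, 159), (108, 161), (109, 241), (110, 249), (111, 192), (112, 87)]
150 [(82, 73), (83, 157), (84, 233), (85, 244), (86, 215), (87, 130), (89, 83), (90, 176), (91, 237), (92, 236), (93, 166), (94, 75), (106, 139), (107, 230), (108, 250), (109, 229), (110, 135), (120, 86), (121, 166), (122, 232), (123, 239), (124, 192), (125, 105)]
165 [(81, 126), (82, 212), (83, 246), (84, 248), (85, 231), (86, 164), (87, 89), (88, 84), (89, 154), (90, 194), (91, 160), (92, 91), (105, 150), (106, 238), (107, 252), (108, 214), (109, 112), (118, 109), (119, 192), (120, 241), (121, 245), (122, 222), (123, 138)]
178 [(80, 81), (81, 172), (82, 243), (83, 251), (84, 245), (85, 203), (86, 125), (87, 103), (88, 152), (89, 182), (90, 154), (91, 96), (104, 129), (105, 226), (106, 252), (107, 224), (108, 126), (116, 87), (117, 177), (118, 241), (119, 249), (120, 241), (121, 183), (122, 96)]
A [ 722.06221308 -156.50231335   12.        ]
B [741.07401262 -29.3393806   12.        ]
C [ 426.28047801 -111.60412151   12.        ]
p1 [ 719.88746139 -136.59674464   62.        ]
p2 [ 656.41435941 -124.59156011   62.        ]
p3 [667.79307794 -36.97967324  62.        ]
p4 [731.88270462 -47.56291971  62.        ]
```

Call:
{"method": "arm_command", "body": {
  "increments": [
    [[0, 0, -0.7], [-2, 12, -42], 0.35],
    [[0, 0, -0.7], [-4, 26, -85], 0.35],
    [[0, 0, -0.7], [-5.7, 40, -130], 0.35],
    [[0, 0, -0.7], [-5.7, 40, -130], 0.35],
    [[0, 0, -0.7], [-5.7, 40, -130], 0.35]
  ]
}}

```text
clock: 2.15
position: [554.4, 76.0, 119.4]
ee_rot: [-0.464, 0.534, 0.464, 0.533]
contact_force: [0.2, 0.1, 1.4]
gripper_width: 55.6
```

```bash
python3 - <<'E'
from h import *
s=readout.read_state(); p,d=imaging.get_image("wrist"); cv2.imwrite("pics/w2.png",p)
W=cam("wrist",s); g=cv2.cvtColor(p,cv2.COLOR_BGR2GRAY); e=proj(W,"wrist",[552,70,57]); print(s["position"],"expect",e)
n,l,st,c=cv2.connectedComponentsWithStats((g>140).astype(np.uint8)); i=l[int(e[1]),int(e[0])]; print(st[i],c[i])
print(onz(W,"wrist",*c[i],57))
for v in (st[i][1]+8,st[i][1]+st[i][3]//2,st[i][1]+st[i][3]-10):
    u=np.where(l[v]==i)[0]; print(onz(W,"wrist",u.min(),v,57),onz(W,"wrist",u.max()+1,v,57))
E
```

```text
[554.3677503   76.01143768 119.44820003] expect [316.9856256 236.8531007]
[ 300  193   35   90 2651] [316.62655602 236.25839306]
[552.15525801  69.61814602  57.        ]
[556.8797662   48.12922978  57.        ] [540.73834153  50.4056725   57.        ]
[561.78626829  69.31126281  57.        ] [542.38183108  72.06143576  57.        ]
[562.72659412  91.07953246  57.        ] [548.0227298  93.1710327  57.       ]
```

Call:
{"method": "arm_command", "body": {
  "increments": [
    [[0, 0, 0], [-1.7, -2, -25], 0.35],
    [[0, 0, 0], [-1.7, -2, -55], 0.35],
    [[0, 0, 0], [-1.7, -2, -81], 0.5],
    [[0, 0, 0], [-1.7, -2, -81], 0.7],
    [[0, 0, 0], [-1.7, -2, -81], 0.9]
  ]
}}

```text
clock: 2.7
position: [553.6, 73.8, 41.6]
ee_rot: [-0.464, 0.533, 0.464, 0.534]
contact_force: [-3.1, 2.1, 1.8]
gripper_width: 17.1
```

Call:
{"method": "arm_command", "body": {
  "increments": [
    [[0, 0, 0], [0, 0, 0], 0.85],
    [[0, 0, 0], [0, 0, 0], 0.85],
    [[0, 0, 0], [0, 0, 0], 0.85],
    [[0, 0, 0], [0, 0, 0], 0.85],
    [[0, 0, 0], [0, 0, 0], 0.85]
  ]
}}

```text
clock: 3.2
position: [553.7, 73.9, 42.4]
ee_rot: [-0.464, 0.533, 0.464, 0.534]
contact_force: [-3.9, 0.4, 3.9]
gripper_width: 16.9
```

```bash
python3 - <<'E'
import numpy as np
for a in np.arange(0,3.4,0.16):
    dX=45*np.cos(a-.17)-44.35; dz=45*np.sin(a-.17)+7.6; dY=-8*a/2/np.pi
    print(round(a,2),round(553.7+.99*dX+.141*dY,1),round(73.9-.141*dX+.99*dY,1),round(42.4+dz,1))
E
```

```text
0.0 553.7 73.9 42.4
0.16 554.3 73.6 49.6
0.32 553.8 73.5 56.7
0.48 552.1 73.5 63.7
0.64 549.4 73.7 70.4
0.8 545.6 74.0 76.5
0.96 541.0 74.5 82.0
1.12 535.5 75.1 86.6
1.28 529.4 75.7 90.3
1.44 522.7 76.5 93.0
1.6 515.8 77.2 94.6
1.76 508.6 78.1 95.0
1.92 501.5 78.9 94.3
2.08 494.6 79.6 92.4
2.24 488.1 80.4 89.5
2.4 482.1 81.0 85.6
2.56 476.8 81.6 80.7
2.72 472.3 82.0 75.1
2.88 468.8 82.3 68.8
3.04 466.3 82.4 62.1
3.2 464.9 82.4 55.0
3.36 464.7 82.3 47.8
```

Call:
{"method": "arm_command", "body": {
  "increments": [
    [[0, 0, 0], [0.6, -0.3, 7.2], 0.85],
    [[0, 0, 0], [0.1, -0.4, 14.3], 0.85],
    [[0, 0, 0], [-1.6, -0.4, 21.3], 0.85],
    [[0, 0, 0], [-4.3, -0.2, 28], 0.85],
    [[0, 0, 0], [-8.1, 0.1, 34.1], 0.85]
  ]
}}

```text
clock: 3.7
position: [545.1, 74.1, 76.6]
ee_rot: [-0.464, 0.533, 0.464, 0.534]
contact_force: [-2.6, 3.6, -6.3]
gripper_width: 16.5
```

Call:
{"method": "arm_command", "body": {
  "increments": [
    [[0, 0, 0], [-4.1, 0.4, 5.4], 0.85],
    [[0, 0, 0], [-9.6, 1, 10], 0.85],
    [[0, 0, 0], [-15.7, 1.6, 13.7], 0.85],
    [[0, 0, 0], [-22.4, 2.4, 16.4], 0.85],
    [[0, 0, 0], [-29.3, 3.1, 18], 0.85]
  ]
}}

```text
clock: 4.2
position: [515.7, 77.5, 94.6]
ee_rot: [-0.464, 0.533, 0.464, 0.535]
contact_force: [0.2, 2.2, -13.4]
gripper_width: 16.6
```

Call:
{"method": "arm_command", "body": {
  "increments": [
    [[0, 0, 0], [-7.1, 0.6, -0.7], 0.85],
    [[0, 0, 0], [-14.2, 1.4, -1.8], 0.85],
    [[0, 0, 0], [-21.1, 2.1, -3.7], 0.85],
    [[0, 0, 0], [-27.6, 2.9, -6.5], 0.85],
    [[0, 0, 0], [-33.6, 3.5, -10.4], 0.85]
  ]
}}

```text
clock: 4.7
position: [483.1, 81.7, 85.6]
ee_rot: [-0.464, 0.531, 0.463, 0.536]
contact_force: [2.0, 2.3, 2.5]
gripper_width: 16.7
```

Call:
{"method": "arm_command", "body": {
  "increments": [
    [[0, 0, 0], [-6, 0, -4.5], 0.85],
    [[0, 0, 0], [-10.5, 0.3, -10], 0.85],
    [[0, 0, 0], [-14, 0.5, -16], 0.85],
    [[0, 0, 0], [-16.5, 0.5, -22], 0.85],
    [[0, 0, 0], [-18, 0.5, -28], 0.85]
  ]
}}

```text
clock: 5.2
position: [465.4, 83.6, 57.6]
ee_rot: [-0.464, 0.53, 0.463, 0.537]
contact_force: [-0.4, 7.3, 5.1]
gripper_width: 16.5
```

Call:
{"method": "arm_command", "body": {
  "increments": [
    [[0, 0, 0], [0, -1, -3], 0.85],
    [[0, 0, 0], [0, -1.5, -5], 0.85],
    [[0, 0, 0], [0.3, -1.5, -7], 0.85],
    [[0, 0, 0], [0.5, -1.5, -7], 0.85],
    [[0, 0, 0], [0.5, -1.5, -7], 0.85]
  ]
}}

```text
clock: 5.7
position: [465.8, 83.7, 54.2]
ee_rot: [-0.465, 0.53, 0.464, 0.537]
contact_force: [-12.1, 10.9, 35.0]
gripper_width: 17.0
```

Call:
{"method": "arm_command", "body": {
  "increments": [
    [[0, 0, 0], [0, -0.5, 1.5], 0.85],
    [[0, 0, 0], [0, -0.5, 1.5], 0.7],
    [[0, 0, 0], [0, -0.5, 1.5], 0.4],
    [[0, 0, 0], [0, -0.5, 1.5], 0.35],
    [[0, 0, 0], [0, -0.5, 1.5], 0.35]
  ]
}}

```text
clock: 6.2
position: [464.9, 82.5, 54.7]
ee_rot: [-0.464, 0.531, 0.464, 0.536]
contact_force: [-0.5, -0.0, 0.6]
gripper_width: 55.8
```

Call:
{"method": "arm_command", "body": {
  "increments": [
    [[0, 0, 0], [0, 0, 20], 0.35],
    [[0, 0, 0], [0, 0, 60], 0.35],
    [[0, 0, 0], [0, 0, 110], 0.35],
    [[0, 0, 0], [0, 0, 130], 0.35],
    [[0, 0, 0], [0, 0, 130], 0.35]
  ]
}}

```text
clock: 6.7
position: [466.5, 83.1, 187.8]
ee_rot: [-0.465, 0.528, 0.463, 0.539]
contact_force: [-0.2, -0.7, 0.4]
gripper_width: 55.4
```

```bash
python3 - <<'E'
from h import *
import pickle
s=readout.read_state(); p,d=imaging.get_image("wrist"); cv2.imwrite("pics/w3.png",p); pickle.dump(s,open("pics/w3.pkl","wb"))
print(s["position"],s["contact_force"],s["gripper_width"])
W=cam("wrist",s)
X=np.array([.99,-.141,0]);Y=np.array([.141,.99,0])
for o in ([489.3,-55.3,0],[486.5,-57,0]):
  for a in (2.8,2.9,3.0,3.14):
    P=np.array(o)+X*45*np.cos(a-.17)+Y*129+[0,0,64+45*np.sin(a-.17)]; print(a,P.round(1),proj(W,"wrist",P).round(1))
E
```

```text
[466.53400508  83.12810713 187.78414968] [-0.15622351 -0.68663338  0.43254289] 55.410238582750104
2.8 [468.6  77.9  86. ] [312.1 221.2]
2.9 [466.7  78.2  82. ] [315.1 219.8]
3.0 [465.1  78.4  77.8] [317.5 218.3]
3.14 [463.6  78.7  71.7] [319.6 216.2]
2.8 [465.8  76.2  86. ] [315.8 218.2]
2.9 [463.9  76.5  82. ] [318.8 216.8]
3.0 [462.3  76.7  77.8] [321.1 215.4]
3.14 [460.8  77.   71.7] [323.2 213.4]
```

View pics/w3.png

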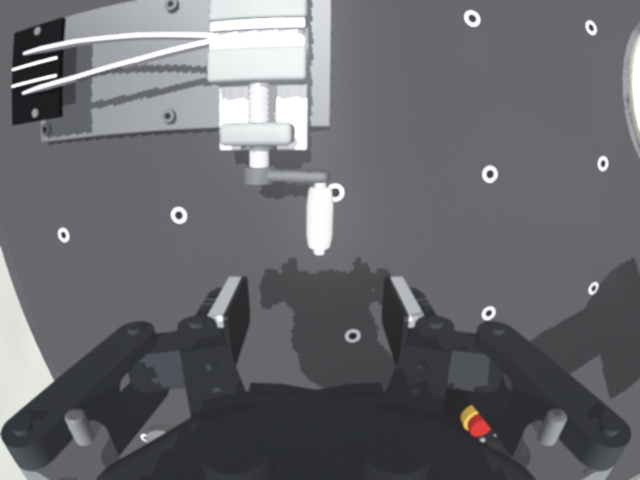

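The handle is now at (319,217) on the -x side, which matches a≈3.14. I'll check its height in the other views.

```bash
python3 - <<'E'
from h import *
import pickle
s=pickle.load(open("pics/w3.pkl","rb")); C={"wrist":cam("wrist",s),"top":cam("top"),"side":cam("side")}
rays=[]
for n in C:
    p=cv2.imread("pics/w3.png") if n=="wrist" else imaging.get_image(n)[0]; cv2.imwrite(f"pics/{n}3.png",p)
    g=cv2.cvtColor(p,cv2.COLOR_BGR2GRAY); e=proj(C[n],n,[463,78.5,72]).astype(int)
    r=45 if n=="wrist" else 16; x0,y0=e-r; w=(g[y0:y0+2*r,x0:x0+2*r]>140).astype(np.uint8)
    w=cv2.morphologyEx(w,cv2.MORPH_OPEN,np.ones((3,3)) if n!="wrist" else np.ones((15,15)))
    k,l,st,c=cv2.connectedComponentsWithStats(w)
    if k<2: print(n,"none",e); continue
    i=l[r,r] or 1+np.argmax(st[1:,4]); print(n,e,c[i]+[x0,y0],st[i]); rays.append((n,ray(C[n],n,*(c[i]+[x0,y0]))))
print(tri([r for _,r in rays])); print(tri([r for n,r in rays if n!="top"]));print(tri([r for n,r in rays if n!="side"]))
E
```

```text
wrist [320 216] [319.33970149 217.17970149] [  31   15   28   64 1675]
top [279 271] [269.93902439 257.07317073] [ 0  0 17  6 82]
side [307 274] [307.14285714 273.50510204] [  6   8  21  16 196]
(array([475.87146327,  85.74275123,  78.32186954]), [np.float64(14.445119688488093), np.float64(28.094694032676568), np.float64(13.768297718592574)])
(array([464.18832091,  79.17971618,  73.22743594]), [np.float64(0.4317131589688142), np.float64(0.431713158968814)])
(array([476.45076642,  80.93725643, 127.14182035]), [np.float64(20.479653864967506), np.float64(20.47965386496749)])
```

Call:
{"method": "arm_command", "body": {
  "increments": [
    [[0, 0, 8], [10, -15, 0], 0.35],
    [[0, 0, 16], [30, -35, 0], 0.35],
    [[0, 0, 24], [50, -57, 0], 0.35],
    [[0, 0, 32], [70, -79, 0], 0.35],
    [[0, 0, 40], [90, -100, 0], 0.35]
  ]
}}

```text
clock: 7.35
position: [553.3, -19.2, 180.7]
ee_rot: [-0.617, 0.341, 0.622, 0.342]
contact_force: [1.6, 0.6, 0.1]
gripper_width: 55.8
```

Call:
{"method": "arm_command", "body": {
  "increments": [
    [[0, 0, 8], [15, -15, 0], 0.35],
    [[0, 0, 16], [30, -30, 0], 0.35],
    [[0, 0, 24], [40, -45, 0], 0.35],
    [[0, 0, 32], [50, -55, 0], 0.35],
    [[0, 0, 40], [55, -57, 0], 0.35]
  ]
}}

```text
clock: 7.85
position: [607.8, -77.5, 177.5]
ee_rot: [-0.695, 0.108, 0.703, 0.107]
contact_force: [-0.5, -0.4, 0.0]
gripper_width: 55.5
```

```bash
python3 - <<'E'
from h import *
s=readout.read_state(); z=R.from_quat(s["ee_rot"]).as_matrix()
print(s["clock"],s["position"],s["joints"],z.round(3),np.degrees(np.arctan2(z[1,2],z[0,2])))
E
```

```text
7.85 [607.7850627  -77.48750968 177.5088617 ] [ 1.36625543e-01  4.10824291e-01 -9.17489694e-02 -9.65862690e-04
 -1.08032425e+00  1.12956523e+00] [[-0.012 -0.3   -0.954]
 [-0.001 -0.954  0.3  ]
 [-1.     0.004  0.011]] 162.51959908217611
```

Need +9.4° more. I'll settle there and look.

Call:
{"method": "arm_command", "body": {
  "increments": [
    [[0, -0.6, 5], [3, 2, -15], 0.35],
    [[0, -0.6, 9.4], [5.5, 3, -27], 0.35],
    [[0, -0.6, 9.4], [5.5, 3, -27], 0.35],
    [[0, -0.6, 9.4], [5.5, 3, -27], 0.35],
    [[0, -0.6, 9.4], [5.5, 3, -27], 0.35]
  ]
}}

```text
clock: 8.35
position: [613.4, -74.5, 150.5]
ee_rot: [-0.705, 0.051, 0.706, 0.049]
contact_force: [0.7, 0.1, 0.1]
gripper_width: 55.4
```

```bash
python3 - <<'E'
from h import *
import pickle
s=readout.read_state(); p,d=imaging.get_image("wrist"); cv2.imwrite("pics/w4.png",p); pickle.dump(s,open("pics/w4.pkl","wb"))
print(s["position"],R.from_quat(s["ee_rot"]).as_matrix().round(3)); 
E
```

```text
[613.39968216 -74.53094383 150.48380305] [[-0.002 -0.141 -0.99 ]
 [-0.002 -0.99   0.141]
 [-1.     0.002  0.001]]
```

View pics/w4.png

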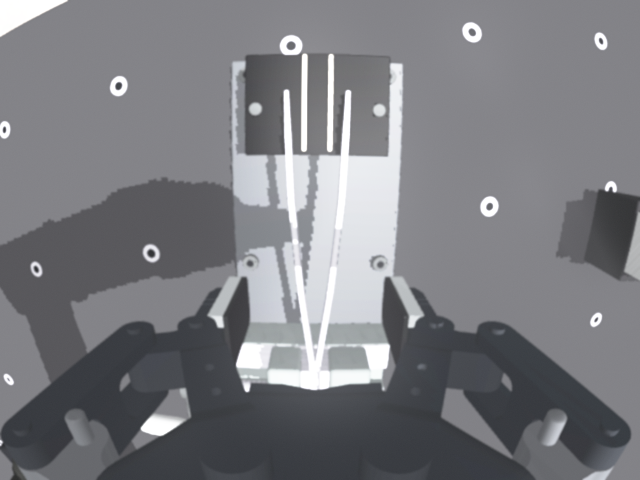

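Wrist view: tips at (286,92) and (348,92), lines at columns 304 and 331. That is symmetric, so clamping straightened the forceps. The blades pass the ribbed patches around (295,245) and (336,245).

```bash
cat > tips.py <<'E'
from h import *
def runs(g,v,u0=240,u1=392,dt=45):
    """sub-pixel centres of bright runs in row v"""
    r=g[v,u0:u1].astype(float); b=cv2.GaussianBlur(r[None],(0,0),12)[0]; m=r-b>dt; o=[]
    k,l=cv2.connectedComponents(m.astype(np.uint8)[None])
    for i in range(1,k):
        u=np.where(l[0]==i)[0]; w=r[u]-b[u]; o.append((round(float((u*w).sum()/w.sum()+u0),2),len(u)))
    return o
E
python3 - <<'E'
from tips import *
import pickle
s=pickle.load(open("pics/w4.pkl","rb")); W=cam("wrist",s); p=cv2.imread("pics/w4.png"); g=cv2.cvtColor(p,cv2.COLOR_BGR2GRAY)
for v in (60,75,85,95,100,110,130,180,215,230,245,260,275,290): print(v,runs(g,v))
# midline
X=np.array([.99,-.141,0]);Y=np.array([.141,.99,0])
def fix(P): d=P-[487.5,-56.5,0]; return (d@X).round(2),(d@Y).round(2)
for v in (75,100,130):
    r=[u for u,w in runs(g,v)]
    print(v,[fix(onz(W,"wrist",u,v,62 if 300<u<335 else 72)) for u in r])
for v in (215,245,260,275): print(v,[fix(onz(W,"wrist",u,v,74)) for u,w in runs(g,v,275,360,25)])
print("TCP",fix(s["position"]))
c=cv2.resize(p[200:310,260:380],None,fx=5,fy=5,interpolation=cv2.INTER_CUBIC); cv2.imwrite("pics/c4.png",c)
E
```

```text
60 [(241.52, 4), (304.3, 6), (330.46, 6)]
75 [(240.0, 1), (303.99, 5), (330.46, 6)]
85 [(303.73, 6), (330.36, 6), (390.55, 2)]
95 [(285.97, 5), (303.74, 6), (329.99, 5), (347.56, 6), (390.56, 2)]
100 [(286.3, 6), (303.71, 6), (329.99, 5), (347.43, 6), (390.55, 2)]
110 [(255.59, 10), (286.49, 6), (303.67, 6), (329.99, 5), (346.92, 7), (377.42, 6), (391.0, 1)]
130 [(287.01, 7), (303.64, 6), (329.6, 6), (346.01, 7), (390.13, 3)]
180 []
215 [(292.02, 7)]
230 [(293.89, 5)]
245 []
260 []
275 [(297.97, 5)]
290 [(380.04, 3)]
75 [(np.float64(228.02), np.float64(44.6)), (np.float64(228.23), np.float64(6.89)), (np.float64(228.24), np.float64(-9.29))]
100 [(np.float64(211.79), np.float64(17.03)), (np.float64(212.46), np.float64(7.09)), (np.float64(212.46), np.float64(-8.99)), (np.float64(211.78), np.float64(-18.83)), (np.float64(212.61), np.float64(-44.62))]
130 [(np.float64(193.85), np.float64(16.72)), (np.float64(193.75), np.float64(7.2)), (np.float64(193.74), np.float64(-8.77)), (np.float64(193.82), np.float64(-18.06)), (np.float64(194.46), np.float64(-44.56))]
215 [(np.float64(142.72), np.float64(14.23)), (np.float64(142.68), np.float64(-0.27))]
245 [(np.float64(123.65), np.float64(17.39)), (np.float64(123.65), np.float64(12.7))]
260 [(np.float64(113.72), np.float64(25.54)), (np.float64(113.75), np.float64(16.75)), (np.float64(113.76), np.float64(11.7))]
275 [(np.float64(103.57), np.float64(11.16)), (np.float64(103.52), np.float64(-10.44))]
TCP (np.float64(127.18), np.float64(-0.1))
```

View pics/c4.png

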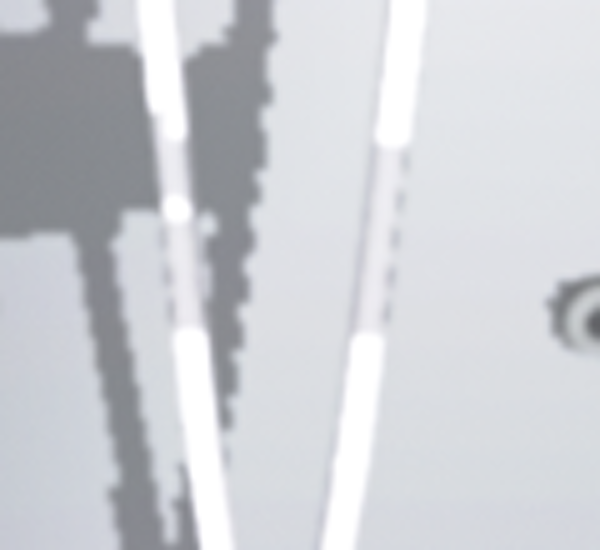

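Call:
{"method": "arm_command", "body": {
  "increments": [
    [[0, 0, -0.5], [-1, 0.2, -25], 0.35],
    [[0, 0, -0.5], [-1, 0.2, -60], 0.4],
    [[0, 0, -0.5], [-1, 0.2, -90], 0.5],
    [[0, 0, -0.5], [-1, 0.2, -101.5], 0.55],
    [[0, 0, -0.5], [-1, 0.2, -101.5], 0.6]
  ]
}}

```text
clock: 8.9
position: [611.7, -74.4, 48.2]
ee_rot: [-0.704, 0.054, 0.706, 0.052]
contact_force: [1.0, -0.0, 0.4]
gripper_width: 34.1
```

```bash
cat >> tips.py <<'E'
X=np.array([.989,-.148,0]);Y=np.array([.148,.989,0])
def look(name,view=False):
    import pickle
    s=readout.read_state(); p,d=imaging.get_image("wrist"); cv2.imwrite(f"pics/{name}.png",p); pickle.dump(s,open(f"pics/{name}.pkl","wb"))
    W=cam("wrist",s); f=s["contact_force"]
    print("t",s["clock"],"pos",s["position"].round(2),"w",round(s["gripper_width"],2),"F",f.round(2),"FX,FY",(f@X).round(2),(f@Y).round(2))
    return s,p,W
E
python3 - <<'E'
from tips import *
import pickle
A=cam("wrist",pickle.load(open("pics/w3.pkl","rb")));B=cam("wrist",pickle.load(open("pics/w4.pkl","rb")))
for a,b in (((24,52.5),(348,92)),((24,93),(286,92))): print(tri([ray(A,"wrist",*a),ray(B,"wrist",*b)]))
s,p,W=look("w5"); g=cv2.cvtColor(p,cv2.COLOR_BGR2GRAY)
for P in ([696,-105.6+y,62] for y in (-8,8)): print(proj(W,"wrist",P).round(1))
E
```

```text
(array([ 699.40626479, -106.09946334,   70.43935066]), [np.float64(0.07787183732199511), np.float64(0.0778718373219928)])
(array([704.83468112, -69.57361146,  68.9845246 ]), [np.float64(0.3058654604300602), np.float64(0.3058654604300402)])
t 8.9 pos [611.72 -74.42  48.2 ] w 34.05 F [ 0.97 -0.05  0.38] FX,FY 0.97 0.1
[391.9  67.3]
[346.4  72.2]
```

View pics/w5.png

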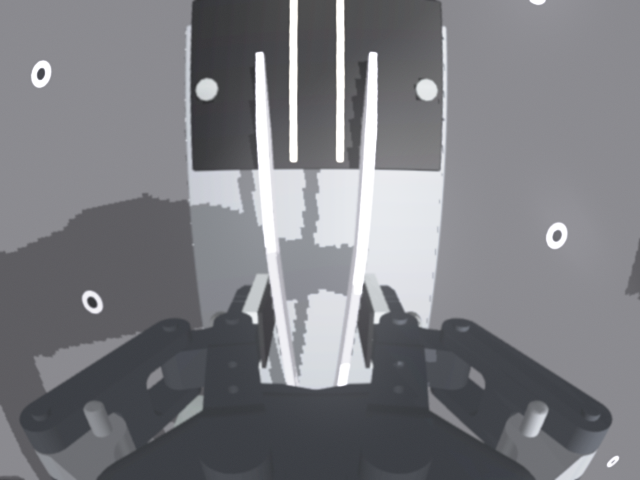

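The tips triangulate to z≈69–70 and 36.9 mm apart, as they should. In w5 they are at (260,56) and (373,56), with lines at columns 293 and 340, and the pads straddle the patches. Squeezing gently.

Call:
{"method": "arm_command", "body": {
  "increments": [
    [[0, 0, 0], [0, 0, 0.8], 0.63],
    [[0, 0, 0], [0, 0, 0.8], 0.66],
    [[0, 0, 0], [0, 0, 0.8], 0.69],
    [[0, 0, 0], [0, 0, 0.8], 0.71],
    [[0, 0, 0], [0, 0, 0.8], 0.73]
  ]
}}

```text
clock: 9.45
position: [614.8, -74.5, 53.0]
ee_rot: [0.707, -0.054, -0.704, -0.052]
contact_force: [-0.4, -0.7, 6.2]
gripper_width: 23.1
```

```bash
cat >> tips.py <<'E'
def gap(p,W):
    """tips (z 70.5) against lines (z 62) in fixture y, rows near the tips' ends"""
    g=cv2.cvtColor(p,cv2.COLOR_BGR2GRAY)
    for v in range(30,100,4):
        r=runs(g,v,225,410,40); r=[u for u,w in r if 4<=w<=14]
        print(v,[(u,(onz(W,"wrist",u,v,62)@Y).round(2),(onz(W,"wrist",u,v,70.5)@Y).round(2)) for u in r])
E
python3 - <<'E'
from tips import *
s,p,W=look("w6"); gap(p,W)
E
```

```text
t 9.45 pos [614.8  -74.51  53.01] w 23.06 F [-0.42 -0.65  6.18] FX,FY -0.31 -0.71
30 [(295.39, np.float64(24.65), np.float64(24.22)), (340.39, np.float64(8.55), np.float64(9.14))]
34 [(295.31, np.float64(24.68), np.float64(24.25)), (340.41, np.float64(8.56), np.float64(9.15))]
38 [(295.32, np.float64(24.67), np.float64(24.24)), (340.47, np.float64(8.55), np.float64(9.14))]
42 [(295.36, np.float64(24.65), np.float64(24.22)), (340.43, np.float64(8.57), np.float64(9.16))]
46 [(295.32, np.float64(24.66), np.float64(24.23)), (340.43, np.float64(8.58), np.float64(9.17))]
50 [(295.29, np.float64(24.67), np.float64(24.24)), (340.46, np.float64(8.58), np.float64(9.17))]
54 [(295.26, np.float64(24.68), np.float64(24.25)), (340.35, np.float64(8.63), np.float64(9.21))]
58 [(295.3, np.float64(24.67), np.float64(24.23)), (340.38, np.float64(8.63), np.float64(9.21))]
62 [(278.96, np.float64(30.5), np.float64(29.7)), (295.4, np.float64(24.63), np.float64(24.2)), (340.23, np.float64(8.69), np.float64(9.27)), (350.06, np.float64(5.17), np.float64(5.97))]
66 [(279.27, np.float64(30.39), np.float64(29.5
[... 974 characters left out ...]
oat64(24.61), np.float64(24.18)), (340.34, np.float64(8.67), np.float64(9.25)), (350.14, np.float64(5.17), np.float64(5.97))]
90 [(278.84, np.float64(30.55), np.float64(29.74)), (295.45, np.float64(24.62), np.float64(24.19)), (340.31, np.float64(8.68), np.float64(9.26)), (350.14, np.float64(5.17), np.float64(5.98))]
94 [(279.08, np.float64(30.47), np.float64(29.67)), (295.41, np.float64(24.64), np.float64(24.21)), (340.3, np.float64(8.69), np.float64(9.27)), (350.14, np.float64(5.17), np.float64(5.98))]
98 [(279.14, np.float64(30.45), np.float64(29.65)), (295.35, np.float64(24.67), np.float64(24.23)), (339.74, np.float64(8.89), np.float64(9.46)), (350.16, np.float64(5.17), np.float64(5.97))]
```

Call:
{"method": "arm_command", "body": {
  "increments": [
    [[0, 0, 0], [0, -0.2, 0], 0.735],
    [[0, 0, 0], [-0.1, -0.5, 0], 0.74],
    [[0, 0, 0], [-0.1, -0.5, 0], 0.745],
    [[0, 0, 0], [-0.1, -0.5, 0], 0.75],
    [[0, 0, 0], [-0.1, -0.5, 0], 0.75]
  ]
}}

```text
clock: 10.0
position: [614.9, -74.9, 53.2]
ee_rot: [0.707, -0.054, -0.703, -0.052]
contact_force: [0.3, -0.2, 2.7]
gripper_width: 21.5
```

```bash
cat >> tips.py <<'E'
def err(p,W):
    """outward error of left and right tip from its line, mm (median over rows by the tips' ends)"""
    g=cv2.cvtColor(p,cv2.COLOR_BGR2GRAY); L=[];Rr=[]; sh=[]
    for v in range(10,50,4):
        r=[u for u,w in runs(g,v,225,410,40) if 4<=w<=14]
        if len(r)==2: sh.append(r)
    ends=np.median(sh,axis=0)
    for v in range(20,104,3):
        r=[u for u,w in runs(g,v,225,410,40) if 4<=w<=16]
        if len(r)==4:
            a=[onz(W,"wrist",u,v,z)@Y for u,z in zip(r,(70.5,62,62,70.5))]; L.append(a[0]-a[1]); Rr.append(a[2]-a[3])
    print("lines px",ends,"rows",len(L),"out left",np.median(L[:6]).round(2) if L else None,"right",np.median(Rr[:6]).round(2) if Rr else None)
E
python3 - <<'E'
from tips import *
import pickle
p=cv2.imread("pics/w5.png"); err(p,cam("wrist",pickle.load(open("pics/w5.pkl","rb"))))
p=cv2.imread("pics/w6.png"); err(p,cam("wrist",pickle.load(open("pics/w6.pkl","rb"))))
s,p,W=look("w7"); err(p,W)
print(R.from_quat(s["ee_rot"]).as_matrix().round(3))
E
```

```text
lines px [292.955 339.8  ] rows 17 out left 10.29 right 9.92
lines px [295.42  340.385] rows 14 out left 5.08 right 2.69
t 10.0 pos [614.86 -74.85  53.2 ] w 21.47 F [ 0.33 -0.19  2.69] FX,FY 0.36 -0.14
lines px [294.475 339.375] rows 0 out left None right None
[[ 0.005 -0.149 -0.989]
 [-0.003 -0.989  0.149]
 [-1.     0.002 -0.005]]
```

```bash
cat >> tips.py <<'E'
def cross(r,u0,step,th):
    """sub-pixel column where r falls below th, walking from u0"""
    u=u0
    while r[u+step]>=th: u+=step
    return u+step*(r[u]-th)/(r[u]-r[u+step])
def err2(p,W,rows=range(62,84,2)):
    """outward error by the tips' outer edges (z 70.5, half width 1.2) against line centres (rows beyond the tips, z 62)"""
    g=cv2.cvtColor(p,cv2.COLOR_BGR2GRAY).astype(float); ln=[];o=[]
    for v in range(6,40,3):
        r=[u for u,w in runs(g,v,260,380,40) if 4<=w<=14]
        if len(r)==2: ln.append(r)
    ln=np.median(ln,axis=0); g=cv2.GaussianBlur(g,(1,5),0)
    for v in rows:
        e=[]
        for k,sg in ((0,-1),(1,1)):
            seg=g[v]; c=int(ln[k]); a,b=(c-40,c+3) if sg<0 else (c-2,c+41)
            q=[u for u in range(a,b) if seg[u]>150]
            u0=q[0] if sg<0 else q[-1]
            e.append(cross(seg,u0,sg,150))
        yl=[onz(W,"wrist",u,v,62)@Y for u in ln]; ye=[onz(W,"wrist",u,v,70.5)@Y for u in e]
        o.append((ye[0]-1.2-yl[0], yl[1]-(ye[1]+1.2)))
    o=np.array(o); print("lines",ln.round(1),"outward L,R",np.median(o,axis=0).round(2),"spread",o.std(0).round(2))
E
python3 - <<'E'
from tips import *
import pickle
for n in ("w5","w6","w7"):
    p=cv2.imread(f"pics/{n}.png"); err2(p,cam("wrist",pickle.load(open(f"pics/{n}.pkl","rb"))))
g=cv2.cvtColor(p,cv2.COLOR_BGR2GRAY)
for v in (40,50,56,60,64,70): print(v,g[v,272:360:1].tolist())
E
```

```text
lines [293.3 339.6] outward L,R [10.76 10.42] spread [0.03 0.03]
lines [295.5 340.3] outward L,R [5.44 3.03] spread [0.08 0.09]
lines [294.5 339.4] outward L,R [3.25 2.05] spread [0.1  0.09]
40 [95, 95, 96, 96, 98, 98, 97, 99, 99, 100, 101, 102, 102, 103, 102, 102, 101, 102, 138, 247, 255, 255, 255, 255, 255, 255, 215, 116, 105, 106, 107, 106, 107, 107, 106, 106, 107, 107, 107, 108, 107, 107, 108, 108, 107, 106, 108, 106, 107, 106, 106, 106, 106, 106, 106, 105, 105, 106, 105, 105, 105, 103, 101, 136, 254, 255, 255, 255, 255, 255, 255, 243, 125, 99, 100, 101, 100, 101, 100, 100, 100, 100, 101, 100, 100, 99, 98, 98]
50 [95, 95, 96, 96, 97, 97, 98, 99, 99, 99, 101, 101, 101, 102, 103, 101, 103, 101, 136, 255, 255, 255, 255, 255, 255, 255, 227, 122, 104, 106, 106, 107, 107, 108, 107, 108, 108, 108, 109, 109, 109, 109, 109, 108, 109, 108, 109, 108, 108, 108, 108, 108, 108, 109, 108, 108, 107, 107, 106, 107, 107, 106, 103, 144, 255, 255, 255, 255, 255, 255, 255, 237, 124, 101, 103, 103, 103, 103, 103, 102, 103, 102, 102, 102, 102, 101, 102, 100]
56 [95, 95, 96, 96, 97, 97, 97, 99, 99, 100,
[... 997 characters left out ...]
109, 110, 111, 110, 110, 110, 110, 111, 110, 109, 111, 111, 109, 110, 110, 111, 111, 110, 111, 111, 110, 109, 110, 110, 109, 108, 107, 108, 150, 254, 255, 255, 255, 255, 255, 255, 255, 255, 255, 255, 255, 255, 255, 174, 111, 104, 105, 106, 104, 104, 105, 105, 104]
70 [95, 94, 89, 84, 83, 84, 83, 91, 163, 255, 255, 255, 255, 255, 255, 255, 252, 159, 150, 255, 255, 255, 255, 255, 255, 255, 226, 121, 105, 108, 109, 109, 110, 110, 110, 110, 111, 110, 111, 111, 112, 111, 110, 111, 111, 111, 111, 111, 111, 111, 111, 111, 111, 111, 110, 111, 111, 110, 111, 111, 108, 105, 102, 125, 205, 255, 255, 255, 255, 255, 255, 255, 255, 255, 255, 255, 255, 255, 214, 119, 105, 107, 106, 106, 106, 106, 105, 106]
```

Call:
{"method": "arm_command", "body": {
  "increments": [
    [[0, 0, 0], [0, -0.1, 0], 0.755],
    [[0, 0, 0], [0, -0.25, 0], 0.76],
    [[0, 0, 0], [0, -0.25, 0], 0.766],
    [[0, 0, 0], [0, -0.25, 0], 0.772],
    [[0, 0, 0], [0, -0.25, 0], 0.772]
  ]
}}

```text
clock: 10.55
position: [614.9, -75.1, 53.3]
ee_rot: [0.707, -0.054, -0.703, -0.052]
contact_force: [0.0, 0.2, 3.0]
gripper_width: 19.5
```

```bash
sed -i 's/-1\.2-yl/-1.57-yl/; s/+1\.2)/+1.57)/; s/half width 1.2/seen half width 1.57/' tips.py; python3 - <<'E'
from tips import *
s,p,W=look("w8"); err2(p,W)
E
```

```text
t 10.55 pos [614.93 -75.07  53.29] w 19.5 F [0.05 0.16 2.98] FX,FY 0.02 0.16
lines [294.2 338.6] outward L,R [1.05 0.45] spread [0.11 0.13]
```

Call:
{"method": "arm_command", "body": {
  "increments": [
    [[0, 0, 0], [0, -0.1, 0], 0.775],
    [[0, 0, 0], [0, -0.1, 0], 0.779],
    [[0, 0, 0], [0, -0.1, 0], 0.779],
    [[0, 0, 0], [0, -0.1, 0], 0.779],
    [[0, 0, 0], [0, -0.1, 0], 0.779]
  ]
}}

```text
clock: 11.1
position: [614.9, -75.1, 53.3]
ee_rot: [0.707, -0.054, -0.703, -0.052]
contact_force: [-0.4, 1.0, 2.2]
gripper_width: 19.2
```

```bash
python3 - <<'E'
from tips import *
s,p,W=look("w9"); err2(p,W)
c=cv2.resize(p[0:110,240:400],None,fx=5,fy=5,interpolation=cv2.INTER_CUBIC); cv2.imwrite("pics/c9.png",c)
E
```

```text
t 11.1 pos [614.95 -75.14  53.32] w 19.18 F [-0.41  1.    2.18] FX,FY -0.55 0.92
lines [293.7 338.5] outward L,R [ 0.39 -0.02] spread [0.12 0.14]
```

View pics/c9.png

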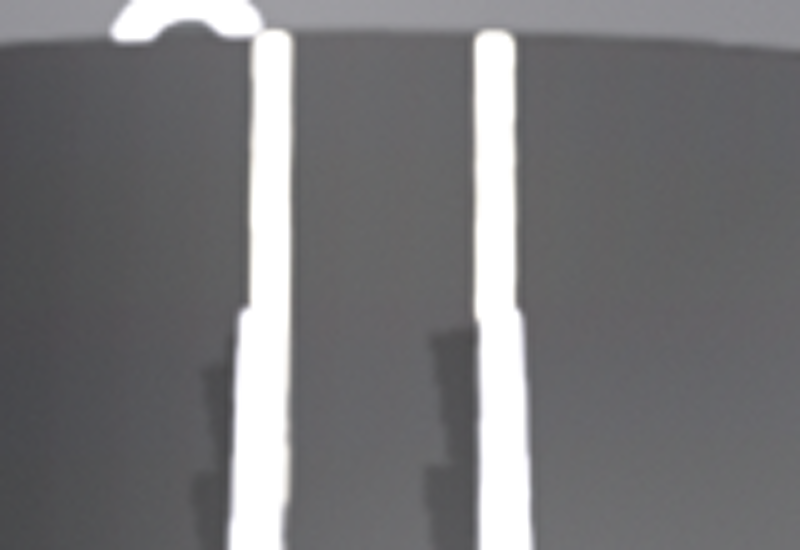

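The crop shows both tips over their lines; the ~0.5 mm outward step is parallax. I'll hold, then check steadiness and the crank.

Call:
{"method": "arm_command", "body": {
  "increments": [
    [[0, 0, 0], [0, 0, 0], 0.779],
    [[0, 0, 0], [0, 0, 0], 0.779],
    [[0, 0, 0], [0, 0, 0], 0.779],
    [[0, 0, 0], [0, 0, 0], 0.779],
    [[0, 0, 0], [0, 0, 0], 0.779]
  ]
}}

```text
clock: 11.65
position: [614.9, -75.1, 53.3]
ee_rot: [0.707, -0.053, -0.703, -0.052]
contact_force: [0.9, 0.8, 2.3]
gripper_width: 18.9
```

Call:
{"method": "arm_command", "body": {
  "increments": [
    [[0, 0, 0], [0, 0, 0], 0.779],
    [[0, 0, 0], [0, 0, 0], 0.779],
    [[0, 0, 0], [0, 0, 0], 0.779],
    [[0, 0, 0], [0, 0, 0], 0.779],
    [[0, 0, 0], [0, 0, 0], 0.779]
  ]
}}

```text
clock: 12.15
position: [615.0, -75.1, 53.3]
ee_rot: [0.707, -0.054, -0.703, -0.052]
contact_force: [0.8, 1.5, 2.9]
gripper_width: 18.8
```

```bash
python3 - <<'E'
from tips import *
for n in ("w10","w11","w12"):
    s,p,W=look(n); err2(p,W)
q,_=imaging.get_image("side"); a=cv2.imread("pics/side3.png"); g=cv2.cvtColor(q,cv2.COLOR_BGR2GRAY)
k,l,st,c=cv2.connectedComponentsWithStats((cv2.morphologyEx((g[258:290,291:323]>140).astype(np.uint8),cv2.MORPH_OPEN,np.ones((3,3)))))
i=l[16,16]; print("side handle",c[i]+[291,258],st[i],"was 307.14 273.51")
E
```

```text
t 12.15 pos [614.96 -75.14  53.3 ] w 18.76 F [0.85 1.53 2.87] FX,FY 0.61 1.64
lines [293.7 338.5] outward L,R [ 0.39 -0.02] spread [0.12 0.14]
t 12.2 pos [614.94 -75.15  53.31] w 18.94 F [-0.38  0.79  3.  ] FX,FY -0.5 0.73
lines [293.7 338.5] outward L,R [ 0.39 -0.02] spread [0.12 0.14]
t 12.25 pos [614.96 -75.15  53.32] w 19.2 F [0.11 1.36 2.59] FX,FY -0.09 1.36
lines [293.7 338.5] outward L,R [ 0.39 -0.02] spread [0.12 0.14]
side handle [307.15979381 273.49484536] [  6   8  21  16 194] was 307.14 273.51
```

```bash
python3 -c "
from bench import arm
print(arm.job_done())"
```

```text
the job is handed in; nothing more can be done
None
```

The vise is clamped and the forceps are squeezed with both tips on their lines. I handed the job in at about 12.3 s with the gripper still holding them.

**Crank:** I gripped the handle from above and carried it up and over until it stopped against 35 N. Its triangulated position, (464, 79, 73) mm, corresponds to a crank angle of about 3.12 rad, against the 3.14 stop. The handle was at the same pixel in the side view at the end, so it stayed put.

**Squeeze:** The pads closed on the ribbed patches in small steps to about 19 mm and never went past the lines. The last three wrist images put the left tip 0.39 mm outward of its line and the right tip 0.02 mm inward. Corrected for the small offset seen at rest, both are within about 0.1 mm. All three images gave the same values.

**Checks that disagreed:**
- **Side force:** the noisy wrist reading ended at +0.7 to +1.6 N sideways, though the images show the tips centred. I trusted the images.
- **Tool height:** the tool rode up about 4 mm as the pads closed and held there with 2 to 3 N upward. I left it, as the grip was steady.
- **Top view:** the handle could not be found from above after the turn, so the final crank check used only the wrist and side views.
- **Bystanders:** I did not photograph them again, but no move went near them.

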